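# Lower the heavy chamber cover and bolt it

## Robot

A 6-joint arm with a two-finger parallel gripper is mounted at the origin on a cart in front of the work surface, level with it; the furniture and walls round the work are solid. World frame = base frame: x ahead of the robot, y to its left, z up, the work surface at z = 0. Lengths are in mm, angles in degrees, forces in N, time in s.
With the tool pointing down it reaches from about 350 to 850 mm from the base axis. Payload 8.1 kg.
Tool frame: the origin (TCP) lies midway between the tips of the shut fingers; the grasp point (between the pads) lies 19 mm behind it (r.grip_point_offset is the distance from the TCP to the grasp point, in mm); z points along the fingers, y is the line along which they close (so a half turn about z gives the same grasp; the last joint's range is limited). The gripper opens to 85 mm and grips with 20 to 120 N. Pads are 22 mm wide; open, the fingers measure 114 mm over their backs; the gripper's body (76 mm by 85 mm) begins 54 mm behind the grasp point. The pads swing forward as they close: fully open they stand 13 mm farther back than shut.
Start: joints at [-80.008, 7.471, 85.268, -0, 87.261, -4.893], TCP at [154.153, -579.864, 231.292] pointing down, gripper open.
Joint ranges: [-169.43, 169.43], [-51.17, 129.36], [1.28, 143.12], [-76.62, 256.62], [0, 156.53], [-152.29, 152.29]. Speed limits (degrees/s): [136.94, 136.94, 159.86, 180, 180, 180].

## Interface

Orientations are given as [roll, pitch, yaw] about the fixed x, y, z axes, in that order (R = Rz(yaw) Ry(pitch) Rx(roll)).
In Python, from bench import r gives the robot as it stands.
- The arm moves only by the shell command python3 -m inch 'ROWS' [FORCE]. ROWS is JSON, one flat list of numbers, 7 for each row, row after row: the shift along the world's x, y, z in m, then the turn, a rotation vector about the world's x, y, z in degrees, then the closure in counts, from 0 (fully open) to 255 (shut). A call has 1 to 10 rows; each row shifts and turns the commanded pose from where the row before left it; what a row does not reach is not made up. A row lasts 1/10 s, in which the tool goes at most 50 mm and 8.59 degrees, less where a joint would pass 70% of its speed; a pose out of reach is approached as far as the arm can. A call with a gripper value outside its range is refused whole. The fingers move at their own pace and stop on an object; FORCE is the grip in N (left out, the last holds). Time passes only in rows, so rows that do not move let the fingers close. It gives the time, the measured TCP pose, the force and the opening at its end, in the units of the state.
- r.sense(): the state, without advancing time (a new reading comes with each control period).
- r.snapshot(name): name is "scene" or "top"; returns (picture, depth): 420x560x3 uint8, red, green, blue; 420x560 float32, mm along the optical axis (not along the pixel's ray), 0 where there is no reading.
- r.get_calibration(name): a dict with "fovy" (degrees; the focal length in pixels is half the picture's height over the tangent of half this angle, whatever the lens; pixels are square), "cx", "cy" (the principal point, pixels), "position" and "rotation" of the camera in the world. Camera axes: x right, y up, looking along -z (the intrinsics and any distortion apply to the point x, -y, -z); pixel columns grow to the right and rows downward; lengths in mm; the calibration is good to about 2 mm. A picture is of the moment at which its call begins. get_calibration takes no time and is no camera call.
- r.hand_in(): hands the job in, once; it reports no verdict.
The state is a dict: "time": time; "joint_pos": joint angles; "qd": joint speeds; "joint_efforts": joint torques, N m; "tool_pos": TCP position; "tcp_rot": TCP orientation; "ft_force": force on the tool from outside, world axes, zero at the start; "wrist_torque": the same for the moment, N m; "finger_gap": finger opening in mm.
Only numpy, scipy, OpenCV 4.12 (cv2) and the standard library are available. Lean on these libraries where they do the work, as an engineer would, in place of code of your own. Each camera call takes 0.05 s, during which the arm holds its last target. There are 200 camera calls.

## Task

Close the sample chamber: take its heavy hinged cover by the bar, lower it gently until it is fully shut, bearing its weight all the way so that it does not drop or slam. Only then slide the bolt on the chamber's left side fully home over the cover's lug. Let go of everything and leave the white bottle and the tin beside the chamber where they are.

Things in the scene. Friction and masses are not known exactly. Their poses are not given: they have to be found in the camera images.
- chamber: Grey open-topped sample chamber, fixed to the bench; 165 mm (x) by 210 mm (y), rim 85 mm high. Origin: centre of its underside. Its x axis points from the front (bar side when shut) to the hinge at the back, y to its left, z up. A steel bracket with the slide bolt stands out from its left wall to 200 mm left of the origin, its top 95 mm high (guides 104 mm).
- hinge_mid (a point): Middle of the cover's hinge axis, at [89, 0, 89] mm in the chamber's frame; the axis runs along the chamber's y.
- cover (a joint): Angle of the cover in rad: 0 shut (level on the rim), 1.57 upright, stop at 1.7. Dark steel plate 164 x 208 x 18 mm, 1.1 to 1.5 kg; its free edge is 173 mm from the hinge axis. Hinge friction (0.45 N m) holds it open above about 1.25 rad; below that it falls by its own weight unless held, with about 3 to 5 N upward at the bar.
- bar_mid (a point): Middle of the cover's round steel bar (14 mm diameter, 112 mm free between two arms), parallel to the hinge, 35 mm clear of the free edge. At cover angle a its centre is, from hinge_mid along the chamber's axes, x = -215 cos a + 6 sin a, z = 215 sin a + 6 cos a mm. It can be pinched from above at every angle, fingers closing along the chamber's x, and turns between them.
- bolt (a joint): Travel of the slide bolt in m: 0 drawn fully back (outward), 0.032 at its stop, fully home over the lug of the shut cover. It slides along the chamber's -y, towards the cover; about 2 N of friction, it stays where it is left.
- knob_top (a point): Centre of the top face of the bolt's round black knob, 136 mm above the bench: 28 mm diameter for 24 mm below this point, then a 16 mm neck; the bolt's flat bar is 33 mm below this point. In the chamber's frame at [0, 172, 136] mm when drawn back, [0, 140, 136] when home. It can be pinched from above or pushed from its outer side.
- white_bottle: White plastic bottle with a cap, 49 mm diameter, 94 mm tall, standing loose to the right of the chamber; origin at the centre of its underside.
- tin: Low round tin with a green lid, 54 mm diameter, 20 mm tall, loose at the left front of the chamber; origin at the centre of its underside.
Mind the look-alikes: they are no part of the job. What is meant by the white_bottle is not turquoise, and is the smaller of those in its own colour.

How it is judged:
By the outcome, as a careful person would: the job done as asked, in the order asked, and still so for the second after the job is handed in, with the robot touching nothing.
It also fails if it takes over 48 s, if anything falls off the work surface, if the arm or the gripper's body presses on something with over 40 N, if the wrist force passes 120 N, or if a joint passes its speed limit or range.

## Working session

There is one attempt and no reset: what is moved stays moved. The work goes in short steps, Python scripts to look and compute and a shell command to move; the robot and the scene stay as the last step left them, time stands still between calls to the robot, and variables do not carry over. Pictures are saved under pics/ and viewed, on a budget of 10 in all, crops included, one or two more only if the job needs it, and the job is handed in when it is done.

```bash
mkdir -p pics; ls; python3 - <<'E'
from bench import r
import cv2,numpy as np
for n in("scene","top"):
    p,d=r.snapshot(n); np.savez(f"{n}0.npz",p=p,d=d); cv2.imwrite(f"pics/{n}0.png",p[:,:,::-1]); print(n,r.get_calibration(n))
s=r.sense(); print(s['time'],s['tool_pos'],s['tcp_rot'],s['ft_force'],s['finger_gap'],r.grip_point_offset)
E
```

```text
pics
scene {'fovy': 50.990215923231965, 'cx': 283.7295354988827, 'cy': 201.9276499194451, 'position': array([ 203.82056137, -861.53333759,  715.73626471]), 'rotation': array([ 52.0449337 ,  -0.72026733, -22.63143879])}
top {'fovy': 51.59147799473044, 'cx': 279.46576010448706, 'cy': 211.3344846290253, 'position': array([ 381.31184197, -141.40140391, 1020.32620183]), 'rotation': array([  7.98007111,  -0.23925146, -90.54196712])}
0.1 [ 154.06750283 -579.35987855  230.33995945] [-1.79903623e+02 -7.57683200e-03  1.48858034e+01] [-1.15412909 -0.41462323  0.1270691 ] 85.03601903817803 18.700000000000003
```

View pics/scene0.png

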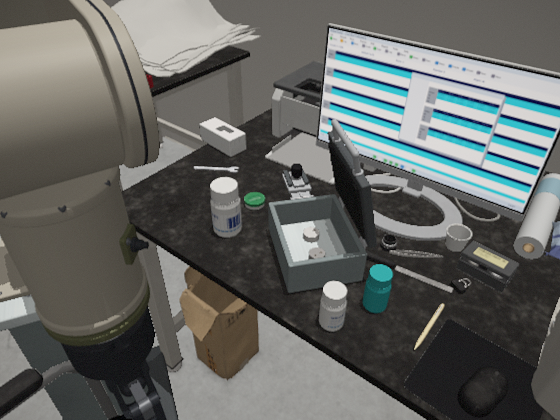

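View pics/top0.png

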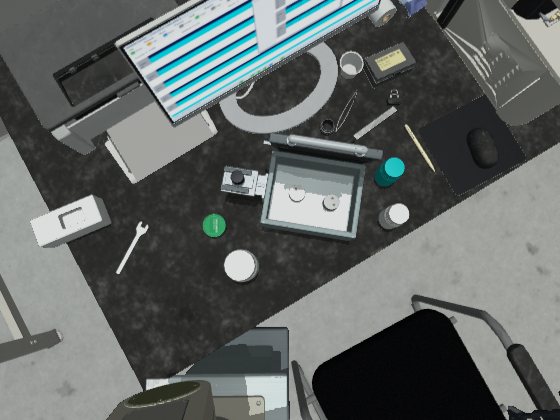

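The scene view shows the open chamber at (315,240), its cover upright with the bar on top at (340,130), and the bolt knob at (297,172). There are two white bottles: large at scene (226,207) / top (240,265), and small at scene (333,306) / top (395,215). The turquoise one is at top (390,172). The small white one to the right of the chamber fits the description. The tin is at top (214,225).

```bash
cat > h.py <<'E'
from bench import r
import cv2,numpy as np
from scipy.spatial.transform import Rotation as R
def cloud(n,p,d):
    c=r.get_calibration(n); f=210/np.tan(np.radians(c['fovy']/2))
    v,u=np.mgrid[:420,:560]
    P=np.stack([(u-c['cx'])/f*d,-(v-c['cy'])/f*d,-d],-1)
    W=P@R.from_euler('xyz',c['rotation'],degrees=True).as_matrix().T+c['position']
    W[d==0]=np.nan
    return W
E
python3 - <<'E'
from h import *
np.set_printoptions(precision=1,suppress=True)
C={}
for n in("top","scene"):
    z=np.load(n+"0.npz"); C[n]=(z['p'],cloud(n,z['p'],z['d']))
p,W=C["top"]
print("bench z",np.nanmedian(W[250:300,300:340,2]))
Z=W[...,2]
m=np.zeros(Z.shape,bool); m[140:245,255:370]=1
rim=m&(Z>76)&(Z<94); 
lab=cv2.connectedComponentsWithStats(rim.astype(np.uint8)); k=1+lab[2][1:,4].argmax()
pts=W[lab[1]==k]; rect=cv2.minAreaRect(pts[:,:2].astype(np.float32)); print("rim",rect,len(pts),np.median(pts[:,2]))
hsv=cv2.cvtColor(p,cv2.COLOR_RGB2HSV)
kn=np.zeros_like(m); kn[160:195,215:262]=1
kn&=(Z>125)&(Z<147); print("knob",kn.sum(),np.median(W[kn],0),(W[kn].max(0)+W[kn].min(0))/2)
for n,(a,b,c,e) in {"top":(120,175,255,390),"scene":(110,250,320,385)}.items():
    q,V=C[n]; mm=np.zeros_like(m); mm[a:b,c:e]=1
    for lo in range(100,330,20):
        s=mm&(V[...,2]>lo)&(V[...,2]<lo+20)&(V[...,0]<800)
        if s.sum()>5: print(n,lo,s.sum(),V[s].min(0),np.median(V[s],0),V[s].max(0))
for nm,(a,b,c,e),zl,zh in(("white",(195,235,375,415),85,105),("big",(245,285,220,262),60,200),("tin",(210,240,200,230),12,30)):
    mm=np.zeros_like(m); mm[a:b,c:e]=1; s=mm&(Z>zl)&(Z<zh); print(nm,s.sum(),(W[s].max(0)+W[s].min(0))/2,W[s].max(0)-W[s].min(0))
im=cv2.resize(p[120:250,190:420],None,fx=3.4,fy=3.4)[:,:,::-1]; cv2.imwrite("pics/crop1.png",im)
E
```

```text
bench z -0.2891314155223199
rim ((553.5999145507812, -208.53036499023438), (234.33457946777344, 165.80133056640625), 80.28482055664062) 2077 84.98324290807761
knob 143 [577.9 -58.6 136. ] [578.5 -58.6 132.8]
top 100 14 [ 610.1 -310.3  106.9] [ 627.4 -209.5  117.2] [ 648.5 -133.8  119.6]
top 120 44 [ 606.8 -312.1  120.3] [ 622.  -226.5  129.5] [ 645.1 -136.   140. ]
top 140 48 [ 600.3 -315.4  140.2] [ 616.6 -230.7  150.7] [ 638.4 -134.2  160. ]
top 160 52 [ 597.5 -315.7  160. ] [ 614.3 -217.4  171. ] [ 637.4 -116.2  179.9]
top 180 78 [ 592.5 -309.7  180.2] [ 614.9 -186.3  187.6] [ 639.5 -114.7  200. ]
top 200 60 [ 586.5 -325.9  200.2] [ 603.6 -226.2  210. ] [ 628.3 -129.   219.8]
top 220 164 [ 583.  -328.4  220.3] [ 598.3 -232.9  238.1] [ 620.8 -131.2  240. ]
top 240 691 [ 582.5 -332.3  240. ] [ 600.6 -226.9  256.2] [ 631.7 -127.8  260. ]
top 260 169 [ 585.  -331.4  260. ] [ 608.2 -174.8  260.9] [ 631.4 -129.8  274.6]
top 280 14 [ 582.3 -280.8  297.8] [ 593.  -218.5  299.3] [ 600.3 -173.1  299.7]
top 300 636 [ 580.7 -295.6  300. ] [ 596.1 -228.8  305.9] [ 612.9 -161.1  310.5]
scene 10
[... 302 characters left out ...]
ene 180 713 [ 590.1 -337.6  180.1] [729.1 -38.9 189.7] [800.   87.4 200. ]
scene 200 585 [ 585.6 -336.4  200.1] [736.9 -56.3 209.4] [799.9  60.1 220. ]
scene 220 482 [ 581.1 -335.9  220. ] [ 599.8 -231.4  229.8] [799.9   4.2 240. ]
scene 240 690 [ 580.7 -335.2  240. ] [ 598.  -251.4  255.2] [798.6 -50.6 260. ]
scene 260 208 [ 584.5 -332.3  260. ] [ 604.4 -254.4  262.5] [ 622.2 -135.8  279.9]
scene 280 103 [ 579.8 -297.4  280.3] [ 588.2 -291.7  294.1] [ 609.  -165.4  300. ]
scene 300 288 [ 580.1 -297.4  300.2] [ 592.9 -238.8  305.6] [ 612.2 -164.7  309.1]
white 345 [ 503.7 -402.4   92. ] [42.7 42.6 13.7]
big 861 [396.4 -65.1 102.2] [65.5 65.1 76.8]
tin 434 [490.2   4.9  19.1] [53.2 51.9 13.5]
```

View pics/crop1.png

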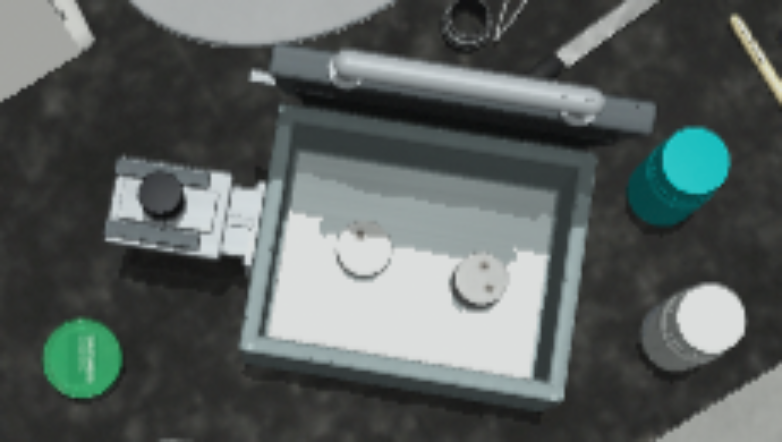

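The crop confirms it: the small white bottle is at top (395,215), with the tin on the left and the bar along the leaning cover's top. The knob seems about 8 mm further in than "drawn back", so I'll check that and the frame in both views.

```bash
python3 - <<'E'
from h import *
np.set_printoptions(precision=1,suppress=True)
yaw=np.radians(-9.72); O=np.array([551.6,-220.4,0]); Rc=R.from_euler('z',yaw).as_matrix()
for n in("top","scene"):
    z=np.load(n+"0.npz"); p=z['p']; L=(cloud(n,p,z['d'])-O)@Rc
    x,y,h=L[...,0],L[...,1],L[...,2]
    s=(abs(h-85)<4)
    for nm,q,ax in(("right",s&(y<-80)&(y>-125)&(abs(x)<60),1),("front",s&(x<-60)&(x>-105)&(abs(y)<80),0),("left",s&(y>85)&(y<112)&(x>-70)&(x<-45),1)):
        print(n,nm,q.sum(),np.percentile(L[q][:,ax],[1,50,99]))
    q=(abs(h-136)<4)&(abs(x)<30)&(y>120)&(y<200)
    print(n,"knob",q.sum(),np.percentile(L[q],[1,50,99],axis=0),L[q].mean(0))
    q=(h>70)&(h<125)&(x>-30)&(x<30)&(y>100)&(y<220)
    print(n,"bracket",q.sum(),np.percentile(L[q],[1,99],axis=0))
    # bar & plate angle
    q=(abs(y)<48)&(h>292)&(h<315)&(x>10)&(x<110); print(n,"bar",q.sum(),L[q].min(0),np.median(L[q],0),L[q].max(0))
    q=(y<130)&(y>106)&(h>130)&(h<300)&(x>20)&(x<110); print(n,"lug",q.sum(), np.percentile(L[q],[1,50,99],axis=0) if q.sum() else 0)
    q=(abs(y)<90)&(h>130)&(h<240)&(x>20)&(x<110)
    print(n,"plate slope",np.degrees(np.arctan(np.polyfit(L[q][:,2],L[q][:,0],1)[0])) if q.sum()>20 else 0,q.sum())
    q=(abs(y)<112)&(h>240)&(h<270)&(x>10)&(x<110);print(n,"plate y",np.percentile(L[q][:,1],[1,99]))
E
```

```text
top right 299 [-104.9  -98.5  -92.7]
top front 402 [-82.7 -77.1 -70.8]
top left 63 [ 93.   98.6 104.7]
top knob 132 [[-12.9 152.  132.7]
 [ -0.7 164.2 136.2]
 [ 11.7 176.4 139.2]] [ -0.5 164.2 136.2]
top bracket 1009 [[-28.2 100.8  82. ]
 [ 27.  198.6 112.6]]
top bar 464 [ 39. -48. 298.] [ 44.8   0.  305.9] [ 53.   47.8 310.2]
top lug 24 [[ 63.4 106.3 173.5]
 [ 66.4 112.6 187.1]
 [ 69.6 118.5 189.6]]
top plate slope -11.727455136910715 369
top plate y [-102.   101.8]
scene right 302 [-106.5 -101.2  -93.7]
scene front 288 [-83.2 -77.7 -71. ]
scene left 42 [ 92.1  96.2 105.2]
scene knob 68 [[-13.7 149.5 132.5]
 [ -1.1 161.7 136. ]
 [ 10.2 177.2 138.6]] [ -1.3 162.2 135.8]
scene bracket 637 [[-28.4 100.5  82.9]
 [ 25.4 196.9 123.1]]
scene bar 224 [ 38.2 -47.3 296.3] [ 42.4  -3.5 305.2] [ 51.6  47.9 309.1]
scene lug 2 [[ 66.2 117.2 172. ]
 [ 66.4 117.4 173.5]
 [ 66.6 117.7 175. ]]
scene plate slope -12.702580625642542 1032
scene plate y [-104.8   97.9]
```

```bash
python3 - <<'E'
from h import *
np.set_printoptions(precision=1,suppress=True)
yaw=np.radians(-9.72); O=np.array([551.6,-220.4,0]); Rc=R.from_euler('z',yaw).as_matrix()
z=np.load("top0.npz"); L=(cloud("top",z['p'],z['d'])-O)@Rc
for xx in(-20,-8,0,8,20):
    q=(abs(L[...,0]-xx)<1.5)&(L[...,1]>95)&(L[...,1]<205)&(L[...,2]>40)
    print(xx,[tuple(int(round(t)) for t in a[1:]) for a in L[q][np.argsort(L[q][:,1])]])
for a in(1.345,1.1,.9,.6,.3,0):
    b=np.array([89-215*np.cos(a)+6*np.sin(a),0,89+215*np.sin(a)+6*np.cos(a)])
    print(a,b,Rc@b+O)
E
```

```text
-20 [(97, 86), (99, 83), (101, 84), (103, 84), (103, 87), (105, 86), (106, 86), (107, 85), (108, 86), (110, 84), (110, 86), (112, 86), (113, 55), (113, 54), (114, 87), (116, 85), (117, 86), (118, 87), (119, 88), (121, 85), (123, 83), (124, 82), (125, 82), (126, 84), (127, 98), (129, 95), (132, 98), (132, 93), (134, 95), (136, 95), (136, 96), (138, 94), (138, 97), (140, 104), (140, 98), (142, 101), (142, 104), (144, 102), (146, 104), (148, 104), (150, 104), (152, 106), (155, 107), (157, 103), (159, 104), (161, 105), (164, 102), (164, 105), (165, 106), (166, 105), (168, 104), (168, 105), (170, 103), (172, 105), (175, 103), (176, 106), (179, 102), (179, 103), (181, 104), (181, 106), (183, 107), (186, 103), (188, 103), (189, 105), (192, 105), (192, 104), (194, 105), (194, 106), (196, 104), (198, 105), (198, 102)]
-8 [(96, 85), (99, 83), (99, 86), (101, 85), (103, 84), (103, 84), (105, 83), (105, 85), (107, 88), (110, 86), (112, 86), (114, 87), (114, 89), (116, 87), (119, 85), (121, 84), (123, 83), (125, 89), (125, 88), (127, 98), (129, 100), (129, 93), (131, 92), (131, 95), (133, 100), (
[... 2391 characters left out ...]
0, 103), (140, 104), (140, 95), (142, 104), (144, 103), (146, 106), (148, 106), (149, 106), (151, 107), (151, 103), (153, 105), (153, 106), (155, 105), (158, 103), (160, 105), (162, 105), (164, 106), (166, 106), (169, 103), (171, 104), (173, 103), (175, 105), (175, 106), (177, 104), (179, 102), (182, 105), (184, 104), (186, 106), (188, 105), (190, 106), (192, 106), (192, 106), (195, 104), (197, 106), (199, 105)]
1.345 [ 46.7   0.  299.9] [ 597.6 -228.3  299.9]
1.1 [ -3.2   0.  283.3] [ 548.5 -219.9  283.3]
0.9 [-39.9   0.  261.1] [ 512.2 -213.7  261.1]
0.6 [-85.1   0.  215.4] [ 467.8 -206.   215.4]
0.3 [-114.6    0.   158.3] [ 438.6 -201.   158.3]
0 [-126.    0.   95.] [ 427.4 -199.1   95. ]
```

The frame checks out: rim edges within 1 mm and knob height 136 mm. The bolt starts about 8 mm in, but its tip (y≈133) clears the lug (y≤119). The cover is at about 1.35 rad, bar at world (597,-228,300). Approaching.

```bash
python3 -m inch '[0.03,0.024,0.015,0,0,6.54,80, 0.03,0.024,0.015,0,0,6.54,80, 0.03,0.024,0.015,0,0,6.54,80, 0.03,0.024,0.015,0,0,6.54,80, 0.03,0.024,0.015,0,0,6.54,80, 0.03,0.024,0.015,0,0,6.54,80, 0.03,0.024,0.015,0,0,6.54,80, 0.03,0.024,0.015,0,0,6.54,80, 0.03,0.024,0.015,0,0,6.54,80, 0.03,0.024,0.015,0,0,6.54,80]'
python3 -m inch '[0.029,0.022,0,0,0,0,80, 0.029,0.022,0,0,0,0,80, 0.029,0.022,0,0,0,0,80, 0.028,0.022,0,0,0,0,80, 0.028,0.023,0,0,0,0,80, 0,0,0,0,0,0,80, 0,0,0,0,0,0,80]'
```

```text
time: 1.1
tool_pos: [455.1, -338.6, 381.5]
tcp_rot: [-180.0, -0.0, 80.6]
ft_force: [-0.6, -0.6, 0.0]
finger_gap: 58.5
time: 1.8
tool_pos: [597.5, -228.1, 380.2]
tcp_rot: [-179.9, -0.0, 80.4]
ft_force: [-0.9, -0.5, -0.9]
finger_gap: 59.0
```

```bash
python3 -m inch '[0,0,-0.025,0,0,0,80, 0,0,-0.025,0,0,0,80, 0,0,-0.02,0,0,0,80, 0,0,-0.015,0,0,0,80, 0,0,-0.014,0,0,0,80, 0,0,0,0,0,0,80]'
python3 - <<'E'
from h import *
import cv2
a,_=r.snapshot("scene"); b,_=r.snapshot("top")
im=np.hstack([cv2.resize(a[60:260,230:430],(400,400)),cv2.resize(b[80:280,200:400],(400,400))]); cv2.imwrite("pics/g1.png",im[:,:,::-1])
E
```

```text
time: 2.4
tool_pos: [596.0, -228.9, 279.9]
tcp_rot: [-179.8, -0.1, 80.2]
ft_force: [-0.3, 0.1, 0.4]
finger_gap: 58.6
```

View pics/g1.png

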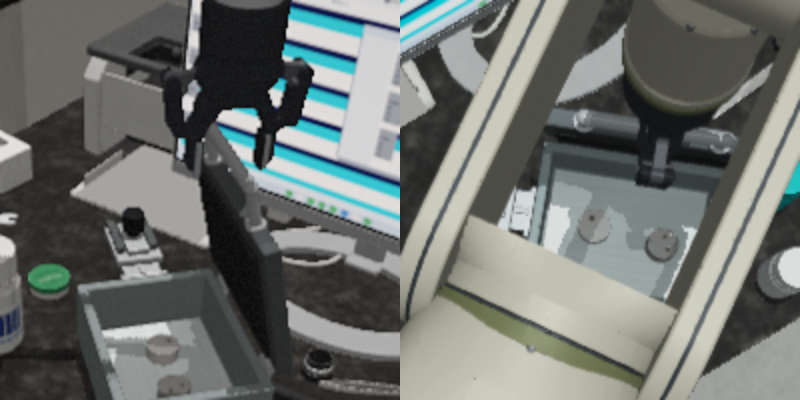

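The fingers straddle the bar, at about (225,150) in the scene crop. No contact force yet. Closing.

```bash
python3 -m inch '[0,0,0,0,0,0,255, 0,0,0,0,0,0,255, 0,0,0,0,0,0,255, 0,0,0,0,0,0,255, 0,0,0,0,0,0,255, 0,0,0,0,0,0,255]' 50
python3 - <<'E'
import numpy as np
# arc waypoints: TCP shifts (mm) per step in a from the current angle
yaw=np.radians(-9.72)
f=lambda a:np.array([-215*np.cos(a)+6*np.sin(a),215*np.sin(a)+6*np.cos(a)])
from bench import r
t=r.sense()['tool_pos']; h=np.array([551.6,-220.4])+89*np.array([np.cos(yaw),np.sin(yaw)])
x=(t[:2]-h)@[np.cos(yaw),np.sin(yaw)]
A=np.linspace(0,1.7,3401); a0=A[np.argmin([abs(f(a)[0]-x) for a in A])]; print("a0",a0,"z grasp",t[2]+18.7,"bar z",89+f(a0)[1])
p=f(a0)
for a in np.linspace(a0,0,28)[1:]:
    q=f(a); d=q-p; p=q
    print("%.3f  %.1f %.1f %.1f | x %.1f z %.1f"%(a,d[0]*np.cos(yaw),d[0]*np.sin(yaw),d[1],q[0],q[1]))
E
```

```text
time: 3.1
tool_pos: [597.4, -229.0, 283.3]
tcp_rot: [179.9, 0.0, 80.3]
ft_force: [-1.6, 1.0, 6.4]
finger_gap: 12.3
a0 1.3445 z grasp 301.9965250029413 bar z 299.86459386473814
1.295  -10.3 1.8 -2.4 | x -52.8 z 208.5
1.245  -10.2 1.7 -2.9 | x -63.1 z 205.6
1.195  -10.0 1.7 -3.4 | x -73.3 z 202.2
1.145  -9.8 1.7 -3.9 | x -83.3 z 198.3
1.096  -9.6 1.6 -4.4 | x -93.0 z 193.9
1.046  -9.4 1.6 -4.9 | x -102.6 z 189.0
0.996  -9.1 1.6 -5.3 | x -111.9 z 183.7
0.946  -8.9 1.5 -5.8 | x -120.9 z 177.9
0.896  -8.6 1.5 -6.2 | x -129.6 z 171.7
0.847  -8.3 1.4 -6.7 | x -138.0 z 165.0
0.797  -7.9 1.4 -7.1 | x -146.0 z 157.9
0.747  -7.6 1.3 -7.5 | x -153.7 z 150.5
0.697  -7.2 1.2 -7.8 | x -161.0 z 142.6
0.647  -6.8 1.2 -8.2 | x -167.9 z 134.4
0.598  -6.4 1.1 -8.5 | x -174.4 z 125.9
0.548  -6.0 1.0 -8.8 | x -180.4 z 117.1
0.498  -5.5 0.9 -9.1 | x -186.0 z 108.0
0.448  -5.1 0.9 -9.4 | x -191.2 z 98.6
0.398  -4.6 0.8 -9.6 | x -195.8 z 88.9
0.349  -4.1 0.7 -9.9 | x -200.0 z 79.1
0.299  -3.6 0.6 -10.1 | x -203.7 z 69.0
0.249  -3.1 0.5 -10.2 | x -206.9 z 58.8
0.199  -2.6 0.5 -10.4 | x -209.6 z 48.4
0.149  -2.1 0.4 -10.5 | x -211.7 z 37.9
0.100  -1.6 0.3 -10.6 | x -213.3 z 27.3
0.050  -1.1 0.2 -10.7 | x -214.4 z 16.7
0.000  -0.6 0.1 -10.7 | x -215.0 z 6.0
```

```bash
python3 -m inch '[-0.0051,0.0009,-0.0012,0,0,0,255, -0.0052,0.0009,-0.0012,0,0,0,255, -0.0051,0.0009,-0.0014,0,0,0,255, -0.0051,0.0008,-0.0015,0,0,0,255, -0.005,0.0009,-0.0017,0,0,0,255, -0.005,0.0008,-0.0017,0,0,0,255, -0.0049,0.0009,-0.0019,0,0,0,255, -0.0049,0.0008,-0.002,0,0,0,255, -0.0048,0.0008,-0.0022,0,0,0,255, -0.0048,0.0008,-0.0022,0,0,0,255]'
```

```text
time: 4.1
tool_pos: [546.7, -220.2, 264.8]
tcp_rot: [-180.0, -0.0, 80.3]
ft_force: [0.1, -0.0, 2.0]
finger_gap: 12.2
```

```bash
python3 -m inch '[-0.0047,0.0008,-0.0024,0,0,0,255, -0.0047,0.0008,-0.0025,0,0,0,255, -0.0046,0.0008,-0.0026,0,0,0,255, -0.0045,0.0008,-0.0027,0,0,0,255, -0.0045,0.0008,-0.0029,0,0,0,255, -0.0044,0.0007,-0.0029,0,0,0,255, -0.0043,0.0008,-0.0031,0,0,0,255, -0.0043,0.0007,-0.0031,0,0,0,255, -0.0042,0.0007,-0.0033,0,0,0,255, -0.0041,0.0007,-0.0034,0,0,0,255]'
```

```text
time: 5.1
tool_pos: [502.6, -212.7, 236.0]
tcp_rot: [-180.0, -0.0, 80.3]
ft_force: [1.0, 0.8, 0.9]
finger_gap: 12.2
```

```bash
python3 -m inch '[-0.004,0.0007,-0.0035,0,0,0,255, -0.0039,0.0007,-0.0036,0,0,0,255, -0.0038,0.0007,-0.0037,0,0,0,255, -0.0038,0.0006,-0.0038,0,0,0,255, -0.0036,0.0006,-0.0039,0,0,0,255, -0.0036,0.0006,-0.0039,0,0,0,255, -0.0034,0.0006,-0.0041,0,0,0,255, -0.0034,0.0006,-0.0041,0,0,0,255, -0.0032,0.0006,-0.0042,0,0,0,255, -0.0032,0.0005,-0.0043,0,0,0,255]'; python3 - <<'E'
from h import *
a,_=r.snapshot("scene"); b,_=r.snapshot("top")
im=np.hstack([cv2.resize(a[100:300,210:410],(400,400)),cv2.resize(b[80:280,200:400],(400,400))]); cv2.imwrite("pics/g2.png",im[:,:,::-1])
E
```

```text
time: 6.1
tool_pos: [466.7, -206.4, 196.8]
tcp_rot: [-180.0, -0.0, 80.3]
ft_force: [1.3, 1.7, -2.1]
finger_gap: 12.5
```

View pics/g2.png

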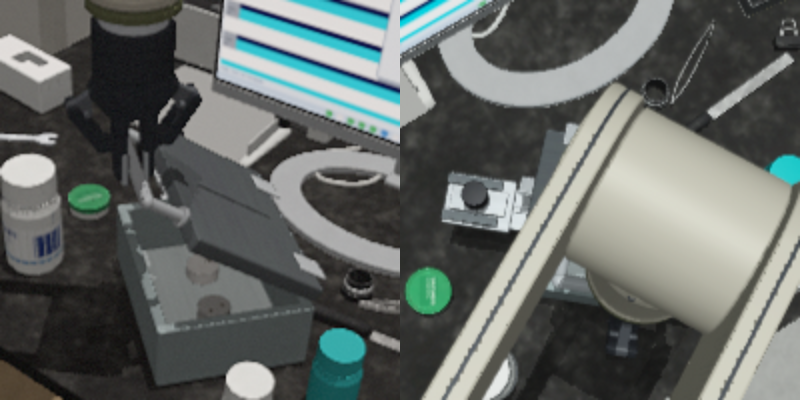

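The cover is held by the bar at about 0.6 rad, matching the computed height, and the fingers are clear of the chamber. I'll continue, slowing near the rim.

```bash
python3 -m inch '[-0.003,0.0005,-0.0044,0,0,0,255, -0.003,0.0005,-0.0044,0,0,0,255, -0.0028,0.0005,-0.0045,0,0,0,255, -0.0027,0.0004,-0.0046,0,0,0,255, -0.0026,0.0005,-0.0047,0,0,0,255, -0.0025,0.0004,-0.0047,0,0,0,255, -0.0023,0.0004,-0.0048,0,0,0,255, -0.0023,0.0004,-0.0048,0,0,0,255, -0.0021,0.0004,-0.0049,0,0,0,255, -0.002,0.0003,-0.005,0,0,0,255]'
```

```text
time: 7.2
tool_pos: [441.7, -202.2, 150.1]
tcp_rot: [180.0, -0.0, 80.3]
ft_force: [0.6, 3.4, -0.6]
finger_gap: 11.9
```

```bash
python3 -m inch '[-0.0018,0.0003,-0.005,0,0,0,255, -0.0018,0.0003,-0.0051,0,0,0,255, -0.0016,0.0003,-0.0051,0,0,0,255, -0.0015,0.0002,-0.0051,0,0,0,255, -0.0013,0.0003,-0.0052,0,0,0,255, -0.0013,0.0002,-0.0052,0,0,0,255, -0.0011,0.0002,-0.0052,0,0,0,255, -0.001,0.0002,-0.0053,0,0,0,255, -0.0008,0.0002,-0.0053,0,0,0,255, 0,0,0,0,0,0,255]'
```

```text
time: 8.2
tool_pos: [428.9, -200.1, 102.8]
tcp_rot: [-179.9, 0.0, 80.3]
ft_force: [-1.9, 0.4, -5.4]
finger_gap: 12.8
```

```bash
python3 -m inch '[-0.0005,0.0001,-0.003,0,0,0,255, -0.0004,0.0001,-0.003,0,0,0,255, -0.0004,0.0001,-0.003,0,0,0,255, -0.0003,0.0001,-0.003,0,0,0,255, -0.0003,0,-0.003,0,0,0,255, -0.0003,0.0001,-0.003,0,0,0,255, -0.0002,0,-0.0025,0,0,0,255, -0.0001,0,-0.0015,0,0,0,255, 0,0,-0.001,0,0,0,255, 0,0,0,0,0,0,255]'
```

```text
time: 9.2
tool_pos: [426.7, -199.6, 80.6]
tcp_rot: [-180.0, 0.0, 80.3]
ft_force: [-5.0, -0.3, -2.9]
finger_gap: 12.1
```

```bash
python3 -m inch '[0,0,-0.001,0,0,0,255, 0,0,-0.001,0,0,0,255, 0,0,-0.001,0,0,0,255, 0,0,0,0,0,0,255, 0,0,0,0,0,0,255]'
```

```text
time: 9.7
tool_pos: [426.5, -199.6, 77.7]
tcp_rot: [-179.9, 0.0, 80.3]
ft_force: [-5.7, 0.5, -2.1]
finger_gap: 11.9
```

```bash
python3 -m inch '[0,0,-0.0005,0,0,0,255, 0,0,-0.0005,0,0,0,255, 0,0,0,0,0,0,255, 0,0,0,0,0,0,255]';  python3 -m inch '[0,0,-0.0005,0,0,0,255, 0,0,-0.0005,0,0,0,255, 0,0,0,0,0,0,255, 0,0,0,0,0,0,255]'
```

```text
time: 10.1
tool_pos: [426.5, -199.6, 76.7]
tcp_rot: [-179.9, 0.0, 80.3]
ft_force: [-7.2, 0.7, -0.9]
finger_gap: 12.3
time: 10.5
tool_pos: [426.4, -199.6, 75.7]
tcp_rot: [-179.9, 0.0, 80.3]
ft_force: [-8.2, 1.1, -0.5]
finger_gap: 12.5
```

```bash
python3 -m inch '[-0.0004,0.0001,-0.0005,0,0,0,255, -0.0003,0,-0.0005,0,0,0,255, 0,0,0,0,0,0,255, 0,0,0,0,0,0,255]';  python3 -m inch '[0,0,-0.0005,0,0,0,255, 0,0,-0.0005,0,0,0,255, 0,0,0,0,0,0,255, 0,0,0,0,0,0,255]';python3 - <<'E'
from h import *
np.set_printoptions(precision=1,suppress=True)
yaw=np.radians(-9.72); O=np.array([551.6,-220.4,0]); Rc=R.from_euler('z',yaw).as_matrix()
for n in("top","scene"):
    p,d=r.snapshot(n); L=(cloud(n,p,d)-O)@Rc
    for y0,y1 in((-100,-60),(-60,0),(60,100)):
      q=(L[...,1]>y0)&(L[...,1]<y1)&(L[...,0]>-80)&(L[...,0]<75)&(abs(L[...,2]-100)<25)
      if q.sum()>30: c=np.polyfit(L[q][:,0],L[q][:,2],1); print(n,y0,q.sum(),"tilt rad",-c[0].round(4),"z mid",c[1])
    cv2.imwrite(f"pics/{n}3.png",p[:,:,::-1])
E
```

```text
time: 10.9
tool_pos: [426.5, -199.6, 75.1]
tcp_rot: [180.0, 0.0, 80.3]
ft_force: [-5.0, 0.1, -0.4]
finger_gap: 12.1
time: 11.3
tool_pos: [426.4, -199.6, 74.1]
tcp_rot: [180.0, 0.0, 80.3]
ft_force: [-4.6, 0.3, 0.3]
finger_gap: 12.2
top -100 938 tilt rad -0.0122 z mid 104.51971754933155
top -60 1142 tilt rad -0.0029 z mid 104.51198424116001
top 60 1179 tilt rad -0.0072 z mid 104.66699617612082
scene -100 1073 tilt rad -0.0076 z mid 104.18889018367152
scene -60 1398 tilt rad -0.001 z mid 104.2169735605178
scene 60 547 tilt rad -0.0066 z mid 104.25712937208478
```

View pics/scene3.png

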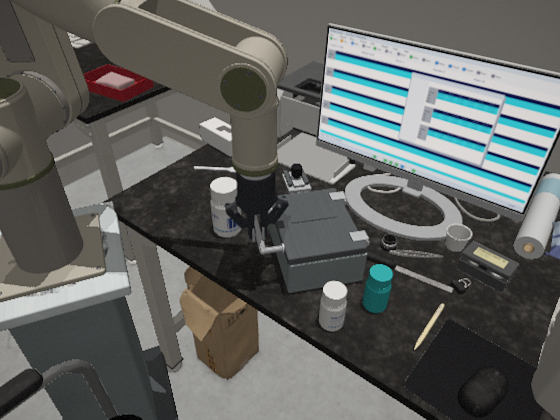

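The cover reads level in both views (tilt within ~0.01 rad, top at 104 mm), and its weight is now off the wrist. I'll open just enough to release, then rise straight up.

```bash
python3 -m inch '[0,0,0,0,0,0,175, 0,0,0,0,0,0,175, 0,0,0,0,0,0,175, 0,0,0,0,0,0,175, 0,0,0,0,0,0,175]'; python3 -m inch '[0,0,0.01,0,0,0,175, 0,0,0.015,0,0,0,175, 0,0,0.02,0,0,0,175, 0,0,0.025,0,0,0,175, 0,0,0.03,0,0,0,120, 0,0,0.01,0,0,0,100]'
```

```text
time: 11.9
tool_pos: [426.5, -199.5, 74.1]
tcp_rot: [180.0, 0.0, 80.3]
ft_force: [0.1, -1.0, -0.4]
finger_gap: 26.7
time: 12.5
tool_pos: [428.0, -200.4, 188.2]
tcp_rot: [179.7, 0.1, 80.3]
ft_force: [0.6, -0.3, 1.1]
finger_gap: 51.8
```

```bash
python3 -m inch '[0.03,0.028,0,0,0,0,100, 0.031,0.028,0,0,0,0,100, 0.031,0.029,0,0,0,0,100, 0.03,0.028,0,0,0,0,100, 0.03,0.028,0,0,0,0,100, 0,0,0,0,0,0,100, 0,0,0,0,0,0,100]'; python3 - <<'E'
from h import *
np.set_printoptions(precision=1,suppress=True)
yaw=np.radians(-9.72); O=np.array([551.6,-220.4,0]); Rc=R.from_euler('z',yaw).as_matrix()
for n in("scene","top"):
    p,d=r.snapshot(n); L=(cloud(n,p,d)-O)@Rc
    q=(L[...,1]>-100)&(L[...,1]<100)&(L[...,0]>-75)&(L[...,0]<75)&(abs(L[...,2]-100)<25); c=np.polyfit(L[q][:,0],L[q][:,2],1); print("tilt",-c[0],c[1],q.sum())
    q=(abs(L[...,2]-136)<4)&(abs(L[...,0])<30)&(L[...,1]>120)&(L[...,1]<185); print("knob",q.sum(),(Rc@np.median(L[q],0)+O) if q.sum() else 0)
    if n=="scene": cv2.imwrite("pics/k1.png",cv2.resize(p[100:300,210:410],(600,600))[:,:,::-1])
E
```

```text
time: 13.2
tool_pos: [578.3, -57.7, 183.2]
tcp_rot: [-179.9, 0.0, 80.4]
ft_force: [0.5, -0.4, -0.4]
finger_gap: 51.9
tilt -0.0032405480998285397 104.21566262181979 4216
knob 67 [577.9 -59.4 135.5]
tilt -0.002293836729310745 104.5973610057739 6409
knob 0 0
```

View pics/k1.png

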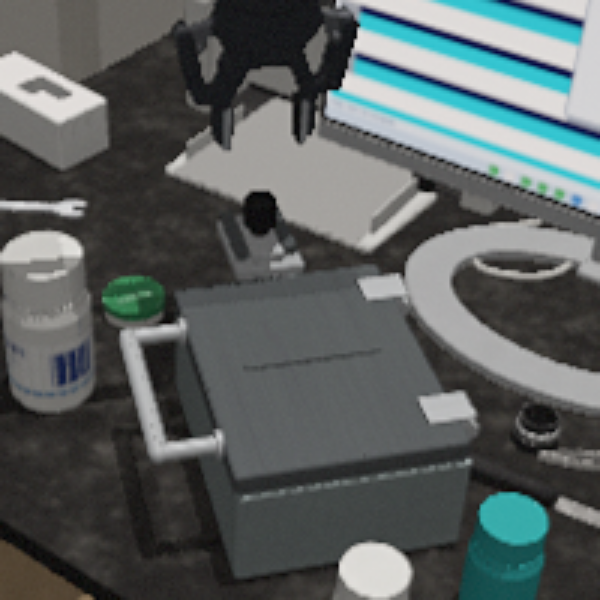

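The cover is flat shut with the bar free, and the gripper is directly above the knob at crop (262,210). Descending to pinch.

```bash
python3 -m inch '[0,0,-0.02,0,0,0,100, 0,0,-0.02,0,0,0,100, 0,0,-0.015,0,0,0,100, 0,0,-0.012,0,0,0,100, 0,0,0,0,0,0,100, 0,0,0,0,0,0,100]'; python3 -m inch '[0,0,0,0,0,0,255, 0,0,0,0,0,0,255, 0,0,0,0,0,0,255, 0,0,0,0,0,0,255, 0,0,0,0,0,0,255]' 40
```

```text
time: 13.9
tool_pos: [578.4, -58.7, 117.3]
tcp_rot: [180.0, 0.0, 80.3]
ft_force: [-0.5, -0.6, -0.2]
finger_gap: 51.5
time: 14.4
tool_pos: [578.7, -58.5, 118.5]
tcp_rot: [179.9, 0.0, 80.3]
ft_force: [-5.1, 0.8, 6.1]
finger_gap: 26.1
```

```bash
python3 -m inch '[-0.0005,-0.003,0,0,0,0,255, -0.0005,-0.003,0,0,0,0,255, -0.0005,-0.003,0,0,0,0,255, -0.0005,-0.003,0,0,0,0,255, -0.0005,-0.003,0,0,0,0,255, -0.0005,-0.003,0,0,0,0,255, -0.0005,-0.003,0,0,0,0,255, -0.0003,-0.002,0,0,0,0,255, 0,0,0,0,0,0,255, 0,0,0,0,0,0,255]'; python3 -m inch '[-0.0002,-0.001,0,0,0,0,255, -0.0002,-0.001,0,0,0,0,255, 0,0,0,0,0,0,255, 0,0,0,0,0,0,255]'
```

```text
time: 15.4
tool_pos: [574.7, -81.4, 118.5]
tcp_rot: [180.0, 0.0, 80.3]
ft_force: [-5.0, 1.3, 7.0]
finger_gap: 26.3
time: 15.8
tool_pos: [574.4, -83.2, 118.5]
tcp_rot: [180.0, -0.0, 80.3]
ft_force: [-4.4, 2.9, 6.6]
finger_gap: 25.9
```

```bash
python3 -m inch '[-0.0002,-0.001,0,0,0,0,255, 0,-0.0005,0,0,0,0,255, 0,0,0,0,0,0,255, 0,0,0,0,0,0,255]'; python3 -m inch '[-0.0002,-0.001,0,0,0,0,255, 0,-0.0005,0,0,0,0,255, 0,0,0,0,0,0,255, 0,0,0,0,0,0,255]'
```

```text
time: 16.2
tool_pos: [574.4, -83.3, 118.5]
tcp_rot: [180.0, -0.1, 80.3]
ft_force: [-4.3, 7.9, 6.8]
finger_gap: 26.5
time: 16.6
tool_pos: [574.4, -83.4, 118.5]
tcp_rot: [180.0, -0.3, 80.4]
ft_force: [-2.8, 14.5, 7.1]
finger_gap: 26.5
```

The bolt is against its stop: about 25 mm of travel, the position stalled and the force rising. Easing off, opening and retreating.

```bash
python3 -m inch '[0,0.0015,0,0,0,0,255, 0,0,0,0,0,0,100, 0,0,0,0,0,0,100, 0,0,0,0,0,0,100, 0,0,0,0,0,0,100, 0,0,0,0,0,0,100]'; python3 -m inch '[0,0,0.01,0,0,0,100, 0,0,0.02,0,0,0,100, 0,0,0.03,0,0,0,100, 0,0,0.03,0,0,0,100, 0,0,0.03,0,0,0,100, -0.02,-0.02,0.02,0,0,0,100, -0.025,-0.025,0.02,0,0,0,100, -0.03,-0.03,0.02,0,0,0,100, -0.03,-0.03,0,0,0,0,100, 0,0,0,0,0,0,100]'; python3 -m inch '[-0.03,-0.03,0,0,0,0,100, -0.03,-0.03,0,0,0,0,100, -0.025,-0.03,0,0,0,0,100, 0,-0.03,0,0,0,0,100, 0,-0.03,0,0,0,0,100, 0,0,0,0,0,0,100]'; python3 - <<'E'
from h import *
np.set_printoptions(precision=1,suppress=True)
yaw=np.radians(-9.72); O=np.array([551.6,-220.4,0]); Rc=R.from_euler('z',yaw).as_matrix()
for n in("scene","top"):
    p,d=r.snapshot(n); W=cloud(n,p,d); L=(W-O)@Rc
    q=(L[...,1]>-100)&(L[...,1]<100)&(L[...,0]>-75)&(L[...,0]<75)&(abs(L[...,2]-100)<25); c=np.polyfit(L[q][:,0],L[q][:,2],1); print("tilt",-c[0],c[1],q.sum())
    q=(abs(L[...,2]-136)<4)&(abs(L[...,0])<30)&(L[...,1]>110)&(L[...,1]<185); print("knob",q.sum(),np.median(L[q],0) if q.sum() else 0)
    for nm,c0,zl,zh in(("white",(503.7,-402.4),85,105),("tin",(490.2,4.9),12,30)):
        q=(np.hypot(W[...,0]-c0[0],W[...,1]-c0[1])<45)&(W[...,2]>zl)&(W[...,2]<zh)
        if q.sum(): print(nm,q.sum(),(W[q].max(0)+W[q].min(0))/2)
    cv2.imwrite(f"pics/{n}9.png",cv2.resize(p[100:340,190:430],(600,600))[:,:,::-1])
E
```

```text
time: 17.2
tool_pos: [573.7, -85.2, 117.0]
tcp_rot: [180.0, 0.0, 80.3]
ft_force: [-0.4, 0.2, 1.1]
finger_gap: 52.0
time: 18.2
tool_pos: [466.6, -193.4, 299.3]
tcp_rot: [179.9, 0.1, 80.0]
ft_force: [0.7, 0.1, 0.2]
finger_gap: 52.1
time: 18.8
tool_pos: [383.2, -342.5, 297.1]
tcp_rot: [-180.0, 0.0, 80.1]
ft_force: [0.3, 1.1, 0.8]
finger_gap: 51.8
tilt -0.0034570138113012958 104.22866772547471 4213
knob 62 [  0.2 135.9 135.9]
white 419 [ 503.7 -404.7   91.3]
tin 250 [489.6   6.7  18. ]
tilt -0.002545593745425001 104.57552090064385 6419
knob 138 [ -1.1 139.4 136.5]
white 346 [ 503.8 -402.6   92. ]
tin 433 [490.3   5.3  18.8]
```

View pics/scene9.png

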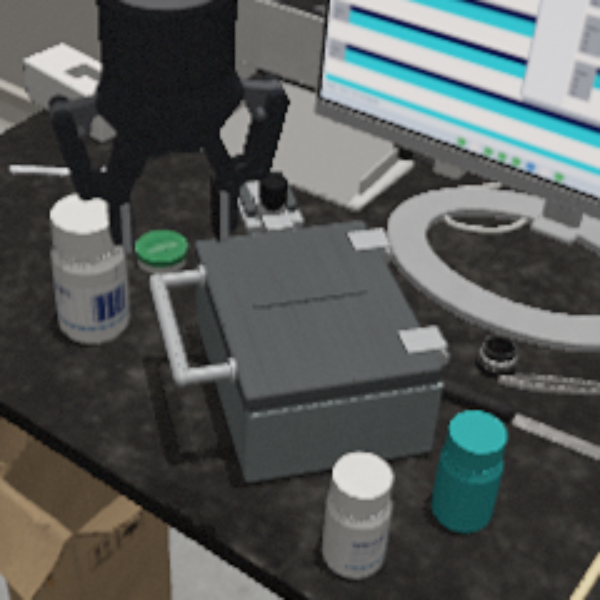

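Everything agrees: the cover is level, the knob is at y = 139.4 mm (140 is home), the bottle and tin haven't moved, and the gripper is clear at z ≈ 297 mm. Handing in.

```bash
python3 -c "
from bench import r
print(r.hand_in())"
```

```text
the job is handed in; nothing more can be done
None
```

The cover is shut and the bolt is fully home, and I handed the job in at about 19 s of the 48 s allowed. I pinched the bar, lowered the cover along its arc under constant grip and crept the last few millimetres. Then I released it and slid the bolt from about 8 mm in until it met its stop.

- **Cover:** its top reads level in both views, within about 0.004 rad, at 104 mm. The expected height is about 103 mm.
- **Bolt:** the top view puts the knob at y = 139.4 mm, where 140 is home. The scene view read 135.9 mm; it sees only part of the knob, and it had also read about 2 mm low at the start. The stop was also felt: the position stalled while the force rose to about 15 N.
- **Bottle and tin:** from the top view neither moved by more than 0.5 mm. The scene view differs by up to about 2 mm.
- **Gripper:** it is open, touching nothing, about 300 mm above the bench.
- **Weak check:** I felt no clear upward push when the cover met the rim, only its weight coming off the wrist. That it is shut therefore rests on the camera measurements.

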